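Load two slide cassettes under their snap latches

TASK

Get the slide loading station ready: first slide the flush shutter all the way off the long well, towards the middle of the station, and leave it there. Then set the long cassette squarely in the long well and press it down to the floor of the well with the gripper until its latch has been pushed back and snaps out over it; after that do the same with the short cassette in the short well, and leave the other things on the bench where they are.

Things in the scene. Friction and masses are not known exactly. Their poses are not given: they have to be found in the camera images.
- station: the loading station, fixed: a grey block 140 mm (x) x 226 mm (y), 23 mm high (its deck), with two wells, the long one at its +y end and the short one at its -y end, and a dark latch housing behind each well up to 53 mm high; origin under its middle
- shutter (a joint): how far the shutter is open, in m: 0 = it covers the long well, 0.070 = fully open against its stop, between the wells; it slides along the station's -y, towards the short well. It stays where it is left; about 1.2 N moves it
- shutter_top (a point): centre of the upper face of the shutter, an aluminium plate 112 (x) x 64 (y) x 5 mm with a patch of dark rubber lines 60 x 42 mm, no handle, flush with the rails of its track, 28 mm above the bench. It is moved by pressing a fingertip on it (5 to 12 N) and dragging. Axes as the station's
- long_well (a point): centre of the floor of the long well, 8 mm above the bench. Well 100 x 54 mm, 15 mm deep, its top edge widened 4 mm all round by a chamfer; x along its length, away from the robot, y to its left. The long cassette fits with 2 mm to spare each side; its tray top then stands 5 mm above the deck. At the start the shutter covers it.
- short_well (a point): centre of the floor of the short well, 8 mm above the bench. Well 76 x 54 mm, 15 mm deep, its top edge widened 4 mm all round by a chamfer; x along its length, away from the robot, y to its left. The short cassette fits with 2 mm to spare each side; its tray top then stands 5 mm above the deck. It is open. It lies 140 mm from the long well along the station's -y, and 12 mm farther along x.
- long_latch (a joint): sprung latch tongue at the far (+x) end of the long well, in m: 0 = out (at rest, nose 8 mm over the well), 0.0095 = fully back (+x). Its front slopes 30 degrees from upright, 17 mm high; flat below. A cassette pushed straight down on it drives it back (about 4 to 9 N downward) and, once past, it snaps out over the tray with 2 mm to spare
- short_latch (a joint): sprung latch tongue at the far (+x) end of the short well, in m: 0 = out (at rest, nose 8 mm over the well), 0.0095 = fully back (+x). Its front slopes 30 degrees from upright, 17 mm high; flat below. A cassette pushed straight down on it drives it back (about 4 to 9 N downward) and, once past, it snaps out over the tray with 2 mm to spare
- long_latch_nose (a point): the lower front edge, mid-width, of the long latch's black tongue (25 mm wide); moves with the latch
- short_latch_nose (a point): the lower front edge, mid-width, of the short latch's black tongue (25 mm wide); moves with the latch
- long_cassette_center (a point): centre of the long cassette (loose, white, about 90 g), 25 mm above its underside: a closed tray 96 mm long (its x) x 50 mm wide (its y) x 20 mm high, with a grip rib along the middle of its top, 44 mm long (along x), 12 mm thick (y), 30 mm high. The rib spans from 5 mm below to 25 mm above this point. Either way round is alike
- short_cassette_center (a point): centre of the short cassette (loose, white, about 90 g), 25 mm above its underside: a closed tray 72 mm long (its x) x 50 mm wide (its y) x 20 mm high, with a grip rib along the middle of its top, 44 mm long (along x), 12 mm thick (y), 30 mm high. The rib spans from 5 mm below to 25 mm above this point. Either way round is alike
- long_cassette: the long cassette; origin at the centre of its underside
- short_cassette: the short cassette; origin at the centre of its underside
- incubator_box: the black incubator, fixed, standing on the bench behind the cassettes: 280 mm wide (y), 300 mm high; origin under its middle. Its front door is 150 mm in front of the origin (towards the robot), and a door handle reaches 182 mm in front, 120 mm right (-y) of the origin, 75 to 166 mm above the bench: keep the gripper and wrist clear of it when crossing
- timer: bystander, to be left alone: a white bench timer lying flat, 58 x 62 x 20 mm; origin under its middle
- dropper: bystander, to be left alone: a small dropper bottle, 30 mm across, 91 mm high; origin under its middle
- pen: bystander, to be left alone: a black ball pen lying down, 133 mm long; origin under its middle
- cup: bystander, to be left alone: a clear beaker, 61 mm across, 70 mm high; origin under its middle
Things that resemble listed ones, but are neither listed nor needed, are in the scene too. What is shaped like the short_cassette but yellow is not meant.

How it is judged (in metres and radians):
On the way, in this order (a step that is already met when the one before it is completed fails the run):
1. the shutter is slid off the long well (value of joint shutter above 0.06 m), for 0.1 s.
2. the long cassette, pressed by the gripper, pushes its latch back (value of joint long_latch above 0.002 m and contact force between the fingers and long_cassette above 0.5 N and horizontal distance between long_cassette_center and long_well below 0.012 m), for 0.02 s.
3. the long cassette is down on the well's floor and its latch has snapped out over it (horizontal distance between long_cassette_center and long_well below 0.006 m and z of long_cassette_center in the frame of long_well below 0.027 m and angle between long_cassette_center's own z axis and vertical below 0.06 rad and angle between the x axis of long_cassette_center and the x axis of long_well, either way round below 0.12 rad and value of joint long_latch below 0.002 m), for 0.2 s.
4. the short cassette, pressed by the gripper, pushes its latch back (value of joint short_latch above 0.002 m and contact force between the fingers and short_cassette above 0.5 N and horizontal distance between short_cassette_center and short_well below 0.012 m), for 0.02 s.
5. the short cassette is down on the well's floor and its latch has snapped out over it (horizontal distance between short_cassette_center and short_well below 0.006 m and z of short_cassette_center in the frame of short_well below 0.027 m and angle between short_cassette_center's own z axis and vertical below 0.06 rad and angle between the x axis of short_cassette_center and the x axis of short_well, either way round below 0.12 rad and value of joint short_latch below 0.002 m), for 0.2 s.
At the end, for the whole second after the job is handed in: Each cassette lies in its own well: centre within 6 mm, turned under 0.12 rad, tilted under 0.06 rad, underside under 2 mm above the floor, its latch out again (under 2 mm); shutter still open by over 58 mm; cassettes released and at rest (all of step 3 and all of step 5 and value of joint shutter above 0.058 m and linear speed of each of long_cassette, short_cassette below 0.02 m/s); the robot touches nothing.
It fails at once if the timer is moved more than 40 mm (distance of timer from where it was at the start of the episode above 0.04 m).
It fails at once if the dropper is moved more than 40 mm (distance of dropper from where it was at the start of the episode above 0.04 m).
It fails at once if the pen is moved more than 40 mm (distance of pen from where it was at the start of the episode above 0.04 m).
It fails at once if the beaker is moved more than 40 mm (distance of cup from where it was at the start of the episode above 0.04 m).
It also fails if it takes over 72 s, if anything falls off the work surface, if the arm or the gripper's body presses on something with over 40 N, if the wrist force passes 120 N, or if a joint passes its speed limit or range.

ROBOT

A 7-joint arm with a two-finger parallel gripper is mounted at the origin on a cart in front of the work surface, level with it; the furniture and walls round the work are solid. World frame = base frame: x ahead of the robot, y to its left, z up, the work surface at z = 0. Lengths are in mm, angles in rad, forces in N, time in s.
With the tool pointing down it reaches from about 400 to 900 mm from the base axis. Payload 5.6 kg.
Tool frame: the origin (TCP) lies midway between the tips of the shut fingers; the grasp point (between the pads) lies 19 mm behind it; z points along the fingers, y is the line along which they close (so a half turn about z gives the same grasp; the last joint's range is limited). The gripper opens to 92 mm and grips with 3 to 60 N. Pads are 20 mm wide; open, the fingers measure 128 mm over their backs; the gripper's body (75 mm by 189 mm) begins 69 mm behind the grasp point.
Start: joints at [-1.281, 0.468, -0.012, 1.603, 0.006, 1.071, -0.056], TCP at [212.39, 614.328, 214.592] pointing down, gripper open.
Joint ranges: [-2.53, 2.53], [-0.31, 2.02], [-1.57, 1.55], [0.28, 2.44], [-1.29, 4.43], [0.15, 1.84], [-2.92, 2.92]. Speed limits (rad/s): [2.57, 2.57, 3.14, 3.14, 3.14, 3.14, 3.14].

INTERFACE

Orientations are given as a rotation vector (axis times angle).
In Python, from cell import robot, grip, kin, viewer gives the robot as it stands. Calls block until the motion is done:
- robot.movep(position, orientation): joint-space move of the TCP to a pose.
- robot.servo_line(position, feed=150, rotation=None): straight line of the TCP; rotation=None keeps the orientation; feed is the mean speed in mm/s.
- robot.goto_joints(angles): joint-space move.
- grip(opening, newtons=None): opening from 0.0 (shut) to 1.0 (fully open); newtons is the grip in N (None keeps the last); returns when the fingers have stopped.
- robot.hold(seconds).
- kin.ik(position, orientation): joint angles nearest the present ones, or None.
- robot.observe(): the state.
- viewer.read_camera(name): name is "scene" or "top" or "wrist"; returns the picture (420x560x3 uint8, red, green, blue); there is no depth.
- viewer.camera_info(name): a dict with "camera_matrix" (3x3 intrinsics, pixels), "R" (3x3) and "t" (3): a world point X has camera coordinates R X + t. Camera axes: x right, y down, z forward; pixel columns grow to the right and rows downward; lengths in mm; the calibration is good to about 2 mm. A picture is of the moment at which its call begins: read the wrist's pose just before it. camera_info takes no time and is no camera call; for the wrist camera it gives the pose at the moment of the call.
A pose or a line that the arm cannot do raises robot.IKError and nothing moves.
- robot.job_done(): hands the job in; it is judged then, once.
Trained networks look in the newest picture that a camera, given by its name, has taken for a name from the list of things; names that differ only in an ending like _2 or _b are one class to them, and where a whole thing is asked for, a point or a joint stands for the part that bears it (a point fixed in the world has none). Each returns a list of dicts, best first, with "confidence" (0 to 1); they miss things now and then, are a little off and sometimes report something else, mostly with a low value. They report only what shows in the picture. A call takes as long as a camera call. They do not tell look-alikes from the thing itself.
- viewer.silhouettes(name, camera): "mask" (420x560 bool, what is visible of it).
- viewer.pinpoint(name, camera): "at" ([x, y, z] in mm, in the coordinates of the camera as it stood for that picture, good to about 4 mm: a listed point, or the origin of a listed thing).
The state is a dict: "t": time; "joints": joint angles; "joint_velocities": joint speeds; "joint_torque": joint torques, N m; "tcp_pos": TCP position; "tcp_rot": TCP orientation; "contact_force": force on the tool from outside, world axes, zero at the start; "wrist_torque": the same for the moment, N m; "grip_width": opening from 0.0 (shut) to 1.0 (fully open); "grip_force": force on a finger pad.
Only numpy, scipy, OpenCV 4.12 (cv2) and the standard library are available. Lean on these libraries where they do the work, as an engineer would, in place of code of your own. Each camera call takes 0.05 s, during which the arm holds its last target. There are 200 camera calls.

## Working session

There is one attempt and no reset: what is moved stays moved. The work goes in short steps, each a Python script; the robot and the scene stay as the last script left them, time stands still between calls to the robot, and variables do not carry over. Pictures are saved under pics/ and viewed, at most 10 in all, crops included, and the job is handed in when it is done.

```bash
mkdir -p pics; ls; cat > h.py <<'E'
import numpy as np, cv2
from scipy.spatial.transform import Rotation as Rot
from cell import robot, grip, kin, viewer
def save(cam,fn):
    im=viewer.read_camera(cam); cv2.imwrite('pics/'+fn,im[:,:,::-1]); return im
def world(cam,p,ci=None):
    ci=ci or viewer.camera_info(cam); R=np.array(ci['R']);t=np.array(ci['t']); return R.T@(np.array(p)-t)
def pix(cam,X,ci=None):
    ci=ci or viewer.camera_info(cam); c=np.array(ci['R'])@np.array(X)+np.array(ci['t']); u=np.array(ci['camera_matrix'])@c; return u[:2]/u[2]
def unproj(cam,uv,z,ci=None):
    ci=ci or viewer.camera_info(cam); R=np.array(ci['R']);t=np.array(ci['t'])
    d=R.T@np.linalg.inv(np.array(ci['camera_matrix']))@np.array([uv[0],uv[1],1.]); o=-R.T@t
    return o+d*(z-o[2])/d[2]
def down(yaw): # tool z down, tool y axis at angle yaw+90deg: tool x along (cos,sin)
    c,s=np.cos(yaw),np.sin(yaw)
    return Rot.from_matrix(np.array([[c,s,0],[s,-c,0],[0,0,-1]])).as_rotvec()
E
python3 - <<'E'
from h import *
np.set_printoptions(precision=1,suppress=True)
a=save('top','top0.png');b=save('scene','scene0.png')
cv2.imwrite('pics/both.png',cv2.resize(np.vstack([a,b]),None,fx=.71,fy=.71)[:,:,::-1])
for cam in ['top','scene']:
  for n in ['station','shutter_top','long_well','short_well','long_latch_nose','short_latch_nose','long_cassette_center','short_cassette_center','incubator_box','timer','dropper','pen','cup']:
    r=viewer.pinpoint(n,cam)
    print(cam,n,[(round(d['confidence'],2),world(cam,d['at']).round(0).tolist(),pix(cam,world(cam,d['at'])).round().tolist()) for d in r])
o=robot.observe();print(o['t'],o['tcp_rot'],o['contact_force'])
print(Rot.from_rotvec(o['tcp_rot']).as_matrix())
E
```

```text
pics
top station [(0.7, [455.0, 134.0, -1.0], [218.0, 252.0])]
top shutter_top [(0.62, [458.0, 193.0, 25.0], [197.0, 250.0])]
top long_well [(0.9, [457.0, 201.0, 9.0], [195.0, 251.0]), (0.37, [458.0, 191.0, 25.0], [198.0, 250.0])]
top short_well [(0.59, [463.0, 62.0, 8.0], [241.0, 249.0])]
top long_latch_nose [(0.42, [499.0, 196.0, 28.0], [196.0, 236.0])]
top short_latch_nose [(0.51, [491.0, 64.0, 30.0], [240.0, 239.0])]
top long_cassette_center [(0.88, [449.0, -331.0, 24.0], [372.0, 255.0]), (0.21, [597.0, -337.0, 1.0], [372.0, 208.0])]
top short_cassette_center [(0.91, [440.0, -132.0, 25.0], [305.0, 257.0]), (0.65, [483.0, 344.0, 26.0], [147.0, 241.0]), (0.21, [454.0, -333.0, 2.0], [371.0, 254.0])]
top incubator_box []
top timer [(0.79, [419.0, -471.0, -0.0], [417.0, 267.0])]
top dropper [(0.41, [596.0, -337.0, -2.0], [372.0, 208.0])]
top pen [(0.5, [438.0, -50.0, -3.0], [278.0, 258.0])]
top cup [(0.74, [676.0, 141.0, 1.0], [217.0, 181.0]), (0.32, [457.0, 200.0, 8.0], [196.0, 251.0])]
scene station [(0.64, [452.0, 133.0, -1.0], [195.0, 212.0])]
scene shutter_top [(0.69, [458.0, 195
[... 220 characters left out ...]
(0.63, [496.0, 195.0, 30.0], [191.0, 185.0])]
scene short_latch_nose [(0.66, [493.0, 59.0, 27.0], [222.0, 210.0])]
scene long_cassette_center [(0.67, [451.0, -329.0, 26.0], [323.0, 310.0])]
scene short_cassette_center [(0.94, [479.0, 348.0, 26.0], [155.0, 163.0]), (0.8, [439.0, -131.0, 29.0], [258.0, 262.0])]
scene incubator_box []
scene timer [(0.77, [420.0, -475.0, -2.0], [367.0, 369.0])]
scene dropper [(0.6, [596.0, -336.0, 4.0], [364.0, 278.0])]
scene pen [(0.6, [442.0, -54.0, -0.0], [238.0, 251.0]), (0.52, [462.0, 59.0, 7.0], [215.0, 222.0])]
scene cup [(0.94, [678.0, 143.0, -2.0], [251.0, 170.0])]
1.4 [0.5 3.1 0. ] [ 0.2  0.3 -0.4]
[[-0.9  0.3  0. ]
 [ 0.3  0.9  0. ]
 [-0.   0.  -1. ]]
```

View pics/top0.png

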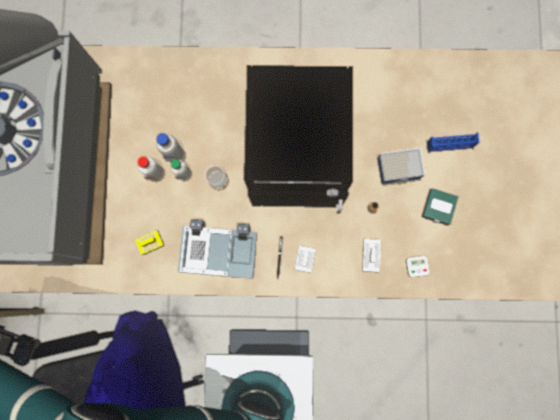

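View pics/scene0.png

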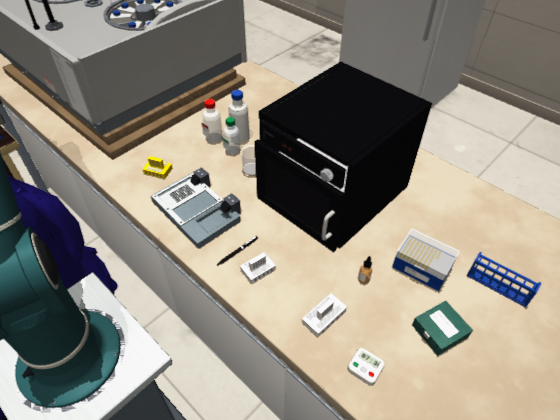

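Long cassette: the only candidate is the white one at top (372,255). Short cassette: either the white one at top (305,258) or the yellow look-alike at (149,241), and I choose the white one. The shutter is at (198,250) and the open short well at (241,249). Next I'll take closer looks with the wrist camera.

```bash
python3 - <<'E'
from h import *
np.set_printoptions(precision=3,suppress=True)
o=robot.observe();p=np.array(o['tcp_pos']);R=Rot.from_rotvec(o['tcp_rot']).as_matrix()
ci=viewer.camera_info('wrist');Rc=np.array(ci['R']);c=-Rc.T@np.array(ci['t'])
print('cam in tool',R.T@(c-p), (Rc@R)); print(ci['camera_matrix'])
robot.servo_line([p[0],p[1],380],feed=250)
y=-0.05
for yaw in (y,y+np.pi): print(kin.ik([440,134,380],down(yaw)))
E
```

```text
cam in tool [  83.554    0.567 -170.17 ] [[ 0.001  1.    -0.   ]
 [-0.956  0.    -0.293]
 [-0.293  0.001  0.956]]
[[314.107   0.    277.053]
 [  0.    314.107 207.122]
 [  0.      0.      1.   ]]
[-0.911 -0.032  0.538  1.847  0.017  1.322 -1.999]
[-0.75  -0.02   0.379  1.839  0.008  1.321  1.148]
```

```bash
cat >> h.py <<'E'
def look(xy,z,yaw,fn,names,view=False):
    robot.movep([xy[0],xy[1],z],down(yaw)); robot.hold(.3)
    ci=viewer.camera_info('wrist'); im=save('wrist',fn); out={}
    for n in names:
        r=viewer.pinpoint(n,'wrist')
        out[n]=[(round(d['confidence'],2),world('wrist',d['at'],ci).round(1).tolist(),pix('wrist',world('wrist',d['at'],ci),ci).round().tolist()) for d in r]
        print(n,out[n])
    return im,ci,out
E
python3 - <<'E'
from h import *
look((440,140),260,np.pi-.05,'w1.png',['station','shutter_top','long_well','short_well','long_latch_nose','short_latch_nose'])
o=robot.observe();print(o['t'],o['tcp_pos'],o['joints'])
E
```

```text
station [(0.95, [456.6, 134.0, 1.1], [272.0, 186.0]), (0.39, [498.2, 197.1, 25.6], [320.0, 217.0])]
shutter_top [(0.7, [454.7, 191.8, 29.1], [316.0, 187.0])]
long_well [(0.78, [459.8, 199.1, 5.5], [319.0, 186.0])]
short_well [(0.61, [458.5, 56.7, 5.4], [217.0, 190.0])]
long_latch_nose [(0.91, [498.7, 195.6, 27.5], [319.0, 218.0]), (0.5, [454.8, 130.7, 0.2], [270.0, 184.0])]
short_latch_nose [(0.64, [488.8, 54.4, 29.7], [214.0, 217.0])]
4.8083 [440.00979582 139.99762957 260.00393237] [-0.71780694  0.08459068  0.36083189  2.01244317 -0.03439127  1.05021238
  1.17970344]
```

View pics/w1.png

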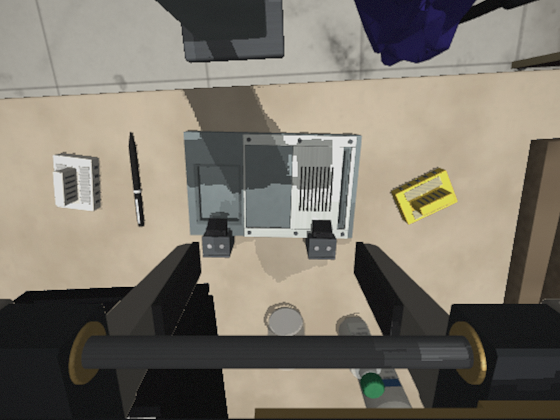

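Upside-down wrist view: the station spans (186,132)–(355,238), with the shutter's rubber patch at (316,187), the short well at (217,190), the latches at (217,225) and (321,228). The yellow look-alike is at (425,195) and the white short cassette at (77,180). I'll fit the deck's corners and get a first look at both cassettes.

```bash
python3 - <<'E'
from h import *
np.set_printoptions(precision=1,suppress=True)
ci=viewer.camera_info('wrist')
viewer.read_camera('wrist')
m=viewer.silhouettes('station','wrist')[0]['mask'].astype(np.uint8)
cs,_=cv2.findContours(m,cv2.RETR_EXTERNAL,cv2.CHAIN_APPROX_NONE);c=max(cs,key=cv2.contourArea)
a=cv2.approxPolyDP(c,6,True)[:,0];print(a.tolist())
for q in [(186,132),(361,135),(354,238),(190,236)]: print(q,unproj('wrist',q,23,ci))
im=cv2.imread('pics/w1.png')
cv2.imwrite('pics/w1c.png',cv2.resize(im[115:265,170:375],None,fx=3.9,fy=3.9,interpolation=cv2.INTER_CUBIC))
E
```

```text
[[184, 133], [190, 233], [202, 238], [205, 257], [229, 257], [234, 237], [245, 235], [302, 237], [309, 258], [335, 259], [337, 240], [353, 236], [360, 135]]
(186, 132) [376.8  28.8  23. ]
(361, 135) [391.5 249.7  23. ]
(354, 238) [532.1 244.   23. ]
(190, 236) [517.7  15.4  23. ]
```

View pics/w1c.png

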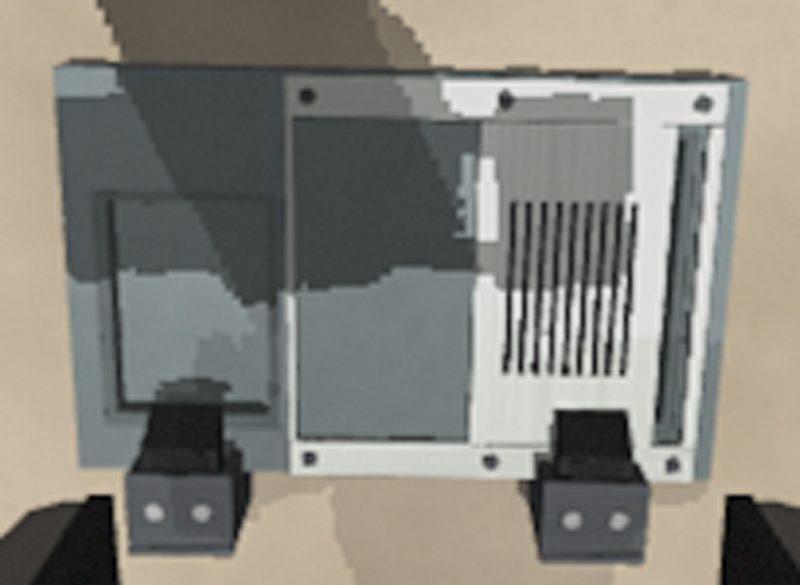

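Station yaw is about -0.066 rad and its centre is about (455,134). The long well is near (459,199.5) and the short well near (462,59.5). Next I press on the rubber patch and drag.

```bash
cat >> h.py <<'E'
YS=-0.066
SX=np.array([np.cos(YS),np.sin(YS),0]); SY=np.array([-np.sin(YS),np.cos(YS),0])
def F(n=1): return np.array(robot.observe()['contact_force'])
E
python3 - <<'E'
from h import *
np.set_printoptions(precision=1,suppress=True)
yaw=np.pi+YS
grip(0.0)
p=np.array([455,192.,0])+4*SY
robot.movep([p[0],p[1],60],down(yaw)); robot.servo_line([p[0],p[1],34],feed=60); robot.hold(.2)
f0=F();print('f0',f0)
z=34.
while z>20:
    z-=0.5; robot.servo_line([p[0],p[1],z],feed=20); robot.hold(.05)
    f=(F()-f0)[2]
    if f>7.5: break
print('contact',z,f,robot.observe()['tcp_pos'])
for i in range(1,13):
    q=p-SY*6.2*i
    robot.servo_line([q[0],q[1],z],feed=40)
    ff=F()-f0
    print(i,z,ff,np.array(robot.observe()['tcp_pos']))
    if ff[2]<6: z-=.4
    if ff[2]>10.5: z+=.4
robot.servo_line([q[0],q[1],70],feed=120)
print(robot.observe()['t'])
E
```

```text
f0 [ 1.  -0.2 -1. ]
contact 27.5 10.778549364812577 [455.3 196.2  28.4]
1 27.5 [-3.3 -1.3 12. ] [454.9 189.9  28.3]
2 27.9 [-2.6 -0.8  8.5] [454.7 183.2  28.4]
3 27.9 [-2.4 -0.2  8.9] [454.2 177.1  28.3]
4 27.9 [-2.8 -1.3  8.9] [453.8 170.9  28.4]
5 27.9 [-2.3 -0.5  8.7] [453.4 164.7  28.4]
6 27.9 [-2.5 -0.2  8. ] [452.9 158.5  28.4]
7 27.9 [-3.3  0.1  9.4] [452.5 152.3  28.3]
8 27.9 [-3.3 -1.5  9.9] [452.1 146.1  28.4]
9 27.9 [-2.6 -0.4 10.3] [451.6 139.9  28.3]
10 27.9 [-2.4  0.1  9.7] [451.2 133.7  28.3]
11 27.9 [-1.3  1.   7.4] [451.4 128.   28.4]
12 27.9 [-0.7  0.2  7. ] [451.2 121.7  28.4]
15.9833
```

```bash
python3 - <<'E'
from h import *
im,ci,o=look((435,150),230,np.pi+YS,'w2.png',['shutter_top','long_well','short_well','long_latch_nose','short_latch_nose'])
a=im[90:260,150:400]
print(robot.observe()['t'])
im,ci,o=look((430,-331),230,np.pi,'w3.png',['long_cassette_center'])
b=im[60:280,150:450]
print(robot.observe()['t'])
im,ci,o=look((430,-131),230,np.pi,'w4.png',['short_cassette_center'])
c=im[60:280,150:450]
print(robot.observe()['t'])
r=lambda x,w,h:cv2.resize(x,(w,h),interpolation=cv2.INTER_CUBIC)
cv2.imwrite('pics/mix.png',np.hstack([r(a,500,340),np.vstack([r(b,232,170),r(c,232,170)])])[:,:,::-1])
E
```

```text
shutter_top [(0.95, [452.2, 133.2, 31.9], [264.0, 199.0])]
long_well [(0.95, [460.7, 198.3, 6.6], [316.0, 197.0])]
short_well [(0.58, [458.3, 60.8, 10.6], [209.0, 203.0])]
long_latch_nose [(0.98, [496.0, 195.5, 24.9], [316.0, 228.0])]
short_latch_nose [(0.79, [492.1, 57.0, 29.4], [207.0, 233.0])]
17.275
long_cassette_center [(0.91, [451.2, -329.0, 26.8], [278.0, 199.0])]
19.425
short_cassette_center [(0.71, [433.7, -134.8, 25.9], [274.0, 185.0])]
20.6417
```

View pics/mix.png

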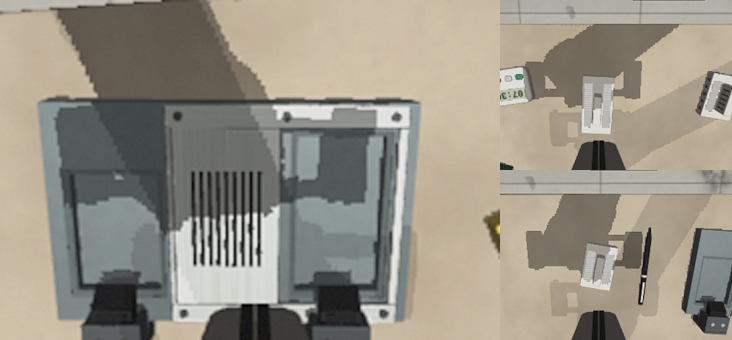

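The shutter now covers the middle (rubber patch at about (226,220) in the mix), the long well is open, and its left edge sits close to the frame. The long cassette is at right-top and lies almost along x. The short cassette is turned a little. I'll quantify the shutter opening and fit the cassette outlines.

```bash
cat >> h.py <<'E'
from scipy.optimize import minimize
def fit(mask,ci,L,x0,z=0):
    def render(x):
        c,s=np.cos(x[2]),np.sin(x[2]); im=np.zeros(mask.shape,np.uint8)
        for lx,ly,z0,z1 in ((L/2,25,0,20),(22,6,20,50)):
            P=np.array([pix('wrist',[x[0]+c*a*lx-s*b*ly,x[1]+s*a*lx+c*b*ly,z+h],ci) for a in(1,-1) for b in(1,-1) for h in(z0,z1)])
            cv2.fillConvexPoly(im,cv2.convexHull(np.round(P*16).astype(np.int32)),1,shift=4)
        return im
    def cost(u):
        m=render(x0+u*np.array([1,1,.02]));return 1-(m&mask).sum()/((m|mask).sum())
    mask=mask.astype(np.uint8)
    r=minimize(cost,np.zeros(3),method='Nelder-Mead',options=dict(initial_simplex=[[0,0,0],[8,0,0],[0,8,0],[0,0,8]],xatol=.02,fatol=1e-5))
    return x0+r.x*np.array([1,1,.02]),1-r.fun
E
python3 - <<'E'
from h import *
np.set_printoptions(precision=3,suppress=True)
ci=viewer.camera_info('wrist'); o=robot.observe(); p=np.array(o['tcp_pos']);R=Rot.from_rotvec(o['tcp_rot']).as_matrix()
viewer.read_camera('wrist')
r=viewer.silhouettes('short_cassette','wrist');print([(d['confidence'],d['mask'].sum()) for d in r])
for y0 in(-.3,0,.3): print(fit(r[0]['mask'],ci,72,np.array([436,-133,y0])))
# station view pose
R2=Rot.from_rotvec(down(np.pi+YS)).as_matrix();p2=np.array([435,150,230.])
Rc=np.array(ci['R']);c=-Rc.T@np.array(ci['t'])
Rc2=Rc@R@R2.T; c2=p2+R2@R.T@(c-p); ci2=dict(camera_matrix=ci['camera_matrix'],R=Rc2,t=-Rc2@c2)
for n,q in dict(shL=(171,220),shR=(280,220),frameL=(165,220),frameR=(411,220),screwL=(178,117),screwM=(286,117),screwR=(398,117),patchL=(190,220),patchR=(262,220)).items():
    X=unproj('w',(150+q[0]/2,90+q[1]/2),28,ci2); d=X-[455,134,28]; print(n,X,'st',d@SX,d@SY)
# initial view
p1=np.array([440,140,260.]);R1=Rot.from_rotvec(down(np.pi-.05)).as_matrix()
Rc1=Rc@R@R1.T;c1=p1+R1@R.T@(c-p);ci1=dict(camera_matrix=ci['camera_matrix'],R=Rc1,t=-Rc1@c1)
for n,q in dict(shL0=(475,288),patchL0=(503,288),patchR0=(634,288),screwL=(308,96),screwM=(505,99),screwR=(703,103)).items():
    X=unproj('w',(170+q[0]/3.9,115+q[1]/3.9),28,ci1); d=X-[455,134,28]; print(n,X,'st',d@SX,d@SY)
E
```

```text
[(0.56, np.int64(2356))]
(array([ 436.255, -130.973,   -0.179]), np.float64(0.9569455727051178))
(array([ 437.147, -130.958,   -0.185]), np.float64(0.9588762214983714))
(array([ 436.998, -131.447,   -0.181]), np.float64(0.9580960130187144))
shL [453.442  98.367  28.   ] st 0.7957036829791658 -35.658278020801546
shR [457.834 165.307  28.   ] st 0.7626094554629651 31.42593540565385
frameL [453.201  94.682  28.   ] st 0.7975251924517778 -39.35059959439015
frameR [463.112 245.776  28.   ] st 0.7228269485011125 112.06773876417137
screwL [391.286 108.987  28.   ] st -61.92570741768911 -29.160467524508146
screwM [395.424 172.156  28.   ] st -61.96282254792252 34.14328507521409
screwR [399.716 237.676  28.   ] st -62.00131967137875 99.80417225924245
patchL [454.208 110.034  28.   ] st 0.789935438088744 -23.965659689202525
patchR [457.108 154.252  28.   ] st 0.7680750110079447 20.346888629402162
shL0 [455.993 159.479  28.   ] st -0.6898058740431673 25.489157768873547
patchL0 [456.46  168.916  28.   ] st -0.8458314169606638 34.93623774263903
patchR0 [458.647 213.07   28.   ] st -1.5758617937449675 79.13832942453841
screwL [389.794 108.003  28.   ] st -63.34989243738943 -30.240958483108738
screwM [393.877 171.368  28.   ] st -63.45478161032962 33.255158983329
screwR [398.3   235.161  28.   ] st -63.2484229405606 97.2017545502794
```

Fit: the short cassette is at (437,-131), yaw -0.18. The shutter moved about 60 mm from a slightly open start, and its centre is now about 67 mm off the well's centre. Next I'll check the well positions with an overlay on w2.

```bash
cat >> h.py <<'E'
def ci_at(p2,rv2):
    ci=viewer.camera_info('wrist'); o=robot.observe(); p=np.array(o['tcp_pos']);R=Rot.from_rotvec(o['tcp_rot']).as_matrix()
    Rc=np.array(ci['R']);c=-Rc.T@np.array(ci['t']); R2=Rot.from_rotvec(rv2).as_matrix()
    Rc2=Rc@R@R2.T; c2=np.array(p2)+R2@R.T@(c-p)
    return dict(camera_matrix=ci['camera_matrix'],R=Rc2,t=-Rc2@c2)
E
python3 - <<'E'
from h import *
ci=ci_at([435,150,230.],down(np.pi+YS)); im=cv2.imread('pics/w2.png'); k=3.1
im=cv2.resize(im[90:260,150:400],None,fx=k,fy=k,interpolation=cv2.INTER_CUBIC)
def box(c,lx,ly,z,col):
    P=[pix('w',[*(np.array([c[0],c[1],0])+a*lx/2*SX+b*ly/2*SY)[:2],z],ci) for a,b in((1,1),(1,-1),(-1,-1),(-1,1))]
    cv2.polylines(im,[np.round((np.array(P)-[150,90])*k).astype(np.int32)],True,col,1)
L=np.array([459,199,0.]);S=L+12*SX-140*SY;print(S)
for c,l in((L,100),(S,76)): box(c,l,54,8,(0,0,255)); box(c,l+8,62,23,(0,220,0))
cv2.imwrite('pics/ov.png',im)
E
```

```text
[461.74058027  58.5133842    0.        ]
```

View pics/ov.png

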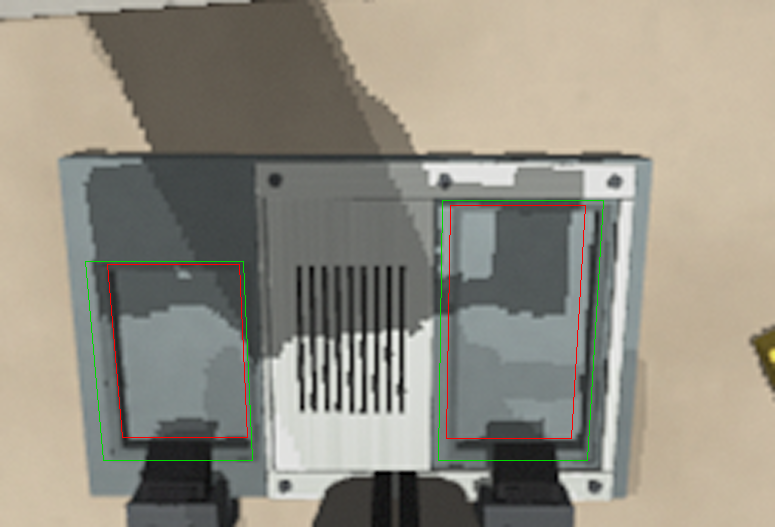

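The overlay sits about 3 mm too far to -y. The dark wall shows right of red at (590,300) and inside red's left edge at (118,350). I'll shift it and check once at higher zoom.

```bash
python3 - <<'E'
from h import *
ci=ci_at([435,150,230.],down(np.pi+YS)); im0=cv2.imread('pics/w2.png'); k=6
L=np.array([458.8,201.5,0.]);S=L+12*SX-140*SY;print(S)
out=[]
for c,l,u in((S,76,(172,165,66,85)),(L,100,(284,145,66,95))):
    im=cv2.resize(im0[u[1]:u[1]+u[3],u[0]:u[0]+u[2]],None,fx=k,fy=k,interpolation=cv2.INTER_CUBIC)
    for lx,ly,z,col in((l,54,8,(0,0,255)),(l+8,62,23,(0,220,0))):
        P=[pix('w',[*(c+a*lx/2*SX+b*ly/2*SY)[:2],z],ci) for a,b in((1,1),(1,-1),(-1,-1),(-1,1))]
        cv2.polylines(im,[np.round((np.array(P)+.5-[u[0],u[1]])*k).astype(np.int32)],True,col,1)
    out.append(cv2.copyMakeBorder(im,0,600-im.shape[0],0,4,cv2.BORDER_CONSTANT))
cv2.imwrite('pics/ov2.png',np.hstack(out)[:, :800])
E
```

```text
[461.54058027  61.0133842    0.        ]
```

View pics/ov2.png

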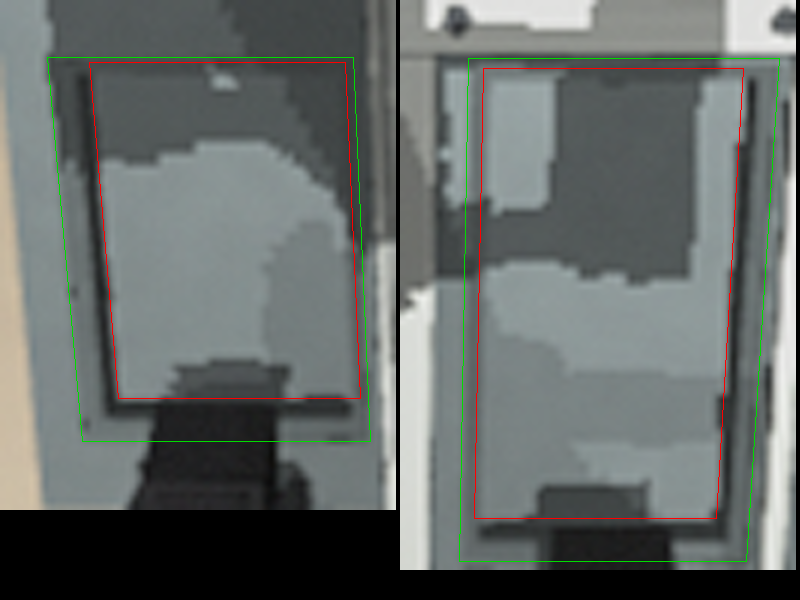

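The overlay now matches both floors: long well (459.2,201.5), short well (462,61). Picking the long cassette next.

```bash
cat >> h.py <<'E'
L=np.array([459.2,201.5,0.]);S=L+12*SX-140*SY
OFF=8.
def measure(name,L_,x0,y0):
    ci=viewer.camera_info('wrist'); viewer.read_camera('wrist')
    m=viewer.silhouettes(name,'wrist')
    best=None
    for d in m:
        r=fit(d['mask'],ci,L_,np.array([*x0,y0]))
        if best is None or r[1]>best[1]: best=r
    return best
def pick(x):
    ax=np.array([np.cos(x[2]),np.sin(x[2])]); p=np.array(x[:2])+OFF*ax; rv=down(np.pi+x[2])
    grip(.45); robot.movep([*p,75],rv); robot.servo_line([*p,23],feed=90); 
    grip(0,60); print('grip',robot.observe()['grip_width'],robot.observe()['grip_force'])
    robot.servo_line([*p,60],feed=120); print('held',robot.observe()['grip_width'])
E
python3 - <<'E'
from h import *
np.set_printoptions(precision=3,suppress=True)
robot.movep([430,-331,230],down(np.pi)); robot.hold(.3)
x,q=measure('long_cassette',96,(450,-330),0.); print(x,q)
if q>.9 and abs(x[0]-450)<10 and abs(x[1]+330)<10:
    pick(x)
    robot.servo_line([*robot.observe()['tcp_pos'][:2],150],feed=250)
    print(F(),robot.observe()['t']); save('wrist','w5.png')
E
```

```text
[ 451.502 -331.058    0.   ] 0.9172764874323894
grip 0.12811041789492647 59.98111546039581
held 0.12990775196197404
[-0.083  0.262 -1.62 ] 25.6167
```

```bash
python3 - <<'E'
from h import *
np.set_printoptions(precision=3,suppress=True)
o=robot.observe();p=np.array(o['tcp_pos']); ci=viewer.camera_info('wrist')
im=save('wrist','w6.png')
k=2.4; u=(150,80); v=cv2.resize(im[80:330,150:410],None,fx=k,fy=k)[:,:,::-1].copy()
c=p[:2]-[OFF,0]; zb=p[2]-23
for lx,ly,z,col in((96,50,zb+20,(0,0,255)),(96,50,zb,(0,220,0)),(44,12,zb+50,(255,0,0))):
    P=[pix('w',[c[0]+a*lx/2,c[1]+b*ly/2,z],ci) for a,b in((1,1),(1,-1),(-1,-1),(-1,1))]
    cv2.polylines(v,[np.round((np.array(P)+.5-u)*k).astype(np.int32)],True,col,1)
cv2.imwrite('pics/ov3.png',v)
E
```

```text
(no output)
```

View pics/ov3.png

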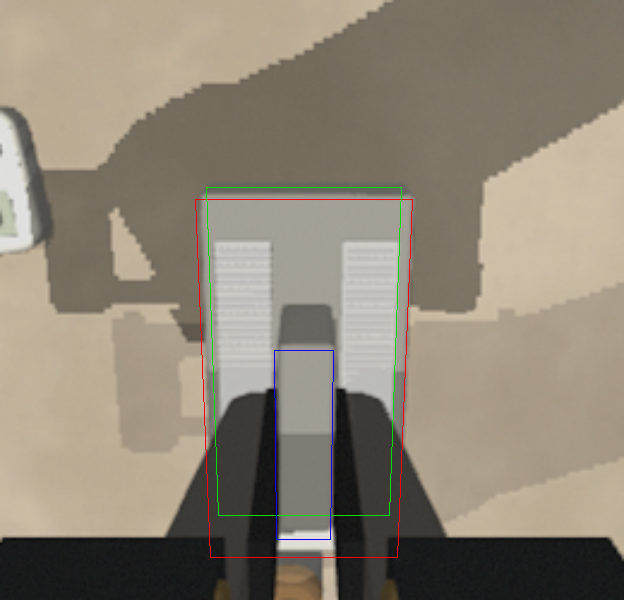

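The cassette hangs straight, about 1.2 mm nearer the robot than modelled (edge at row 195 against 199), and I'll correct for that. I cross in a straight line and press it in.

```bash
cat >> h.py <<'E'
def place(c,off,yawc=YS):
    t=c+off*SX; rv=down(np.pi+yawc)
    robot.servo_line([t[0],t[1],120],feed=280,rotation=rv); robot.servo_line([t[0],t[1],68],feed=120); robot.hold(.15)
    f0=F(); z=68.; n=0
    while z>27.5:
        z-=1.5; robot.servo_line([t[0],t[1],z],feed=50); f=F()-f0; n+=1
        print(round(z,1),f.round(1),np.array(robot.observe()['tcp_pos']).round(1))
        if f[2]>45: print('STOP'); break
E
python3 - <<'E'
from h import *
place(L,OFF+1.2)
print(robot.observe()['t'],robot.observe()['grip_width'])
E
```

```text
66.5 [ 0.8  0.5 -1. ] [468.4 201.1  66.7]
65.0 [ 0.1  0.2 -0.4] [468.3 200.9  64.9]
63.5 [-1.1  0.7 -1.8] [467.9 200.9  63.3]
62.0 [-2.9  0.2  0.9] [467.6 200.9  61.8]
60.5 [-2.2  1.2  0.9] [468.  201.   60.3]
59.0 [-3.6  0.2  2.3] [468.2 200.9  58.9]
57.5 [-2.9  1.1  1.6] [468.1 200.9  57.4]
56.0 [-4.2  1.3  2.3] [468.1 200.9  55.8]
54.5 [-4.2  0.7  2.7] [468.1 200.9  54.4]
53.0 [-4.   0.3  0.2] [467.4 200.9  52.5]
51.5 [-4.6  1.3 -0.7] [467.3 200.8  50.9]
50.0 [-5.4  0.9 -1.6] [467.2 200.8  49.3]
48.5 [-4.2  0.8 -2.1] [467.3 200.8  47.8]
47.0 [-4.5  1.3 -2.1] [467.3 200.8  46.3]
45.5 [-4.   1.1 -2. ] [467.3 200.8  44.8]
44.0 [-5.2  0.9 -1.3] [467.3 200.8  43.3]
42.5 [-4.4  0.7 -1.5] [467.3 200.8  41.8]
41.0 [-4.1  0.4 -1.5] [467.3 200.8  40.3]
39.5 [-4.3  0.8 -1.6] [467.3 200.8  38.8]
38.0 [-4.9  0.8 -1.4] [467.3 200.8  37.3]
36.5 [-3.8  0.3 -1.7] [467.3 200.7  35.8]
35.0 [-4.7  1.4 -2.1] [467.3 200.8  34.3]
33.5 [ 1.2  0.5 -6.4] [469.4 200.6  33.4]
32.0 [ 0.8 -0.7 -1.2] [469.1 200.8  32.2]
30.5 [-1.6 -0.   5.5] [469.3 201.   31.3]
29.0 [-6.2 -2.  24.6] [469.2 201.   31.2]
27.5 [-12.   -2.3  44.3] [469.3 201.   31.1]
35.25 0.12805109509984888
```

The latch snapped at z≈33.5 and the tray is seated at 31.2. Next: release, a quick check, then the short cassette.

```bash
python3 - <<'E'
from h import *
np.set_printoptions(precision=3,suppress=True)
p=robot.observe()['tcp_pos']
robot.servo_line([p[0],p[1],32],feed=60); grip(.3); robot.servo_line([p[0],p[1],110],feed=200)
im,ci,o=look((435,120),230,np.pi+YS,'w7.png',['long_cassette_center','shutter_top','long_latch_nose'])
cv2.imwrite('pics/w7c.png',cv2.resize(im[80:280,150:430],None,fx=2.4,fy=2.4)[:,:,::-1])
robot.movep([430,-131,230],down(np.pi-.18)); robot.hold(.3)
x,q=measure('short_cassette',72,(437,-131),-.18); print(x,q,robot.observe()['t'])
if q>.85 and np.hypot(x[0]-437,x[1]+131)<6 and abs(x[2]+.18)<.08:
    pick(x); print(robot.observe()['t'])
E
```

```text
long_cassette_center [(0.73, [460.9, 202.5, 34.4], [346.0, 201.0])]
shutter_top [(0.64, [464.5, 202.5, 8.3], [342.0, 198.0]), (0.62, [437.7, -50.2, 4.5], [146.0, 189.0]), (0.57, [451.9, 134.7, 31.4], [290.0, 196.0])]
long_latch_nose [(0.98, [496.3, 197.1, 27.3], [341.0, 226.0])]
[ 437.043 -131.544   -0.177] 0.98052738336714 39.0083
grip 0.12155844323861535 60.00077962875366
held 0.12725790097475168
41.8083
```

View pics/w7c.png

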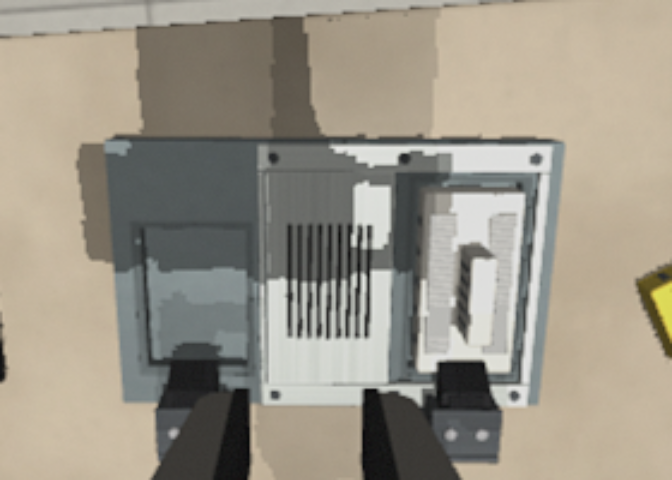

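The long cassette sits square in its well at (470,280), with the tongue over its far end. The shutter is open in the middle. Placing the short cassette.

```bash
python3 - <<'E'
from h import *
p=robot.observe()['tcp_pos']; robot.servo_line([p[0],p[1],120],feed=200)
place(S,OFF+.5)
print(robot.observe()['t'],robot.observe()['grip_width'])
E
```

```text
66.5 [-0.7  1.4 -1.2] [470.5  60.7  66.7]
65.0 [-0.6  0.5 -1.5] [470.3  60.5  64.9]
63.5 [-2.4  0.  -1.1] [469.8  60.5  63.3]
62.0 [-3.3  0.5  0.7] [469.6  60.5  61.7]
60.5 [-4.3  0.   0.4] [470.   60.5  60.3]
59.0 [-4.3  0.7 -0.1] [470.2  60.5  58.9]
57.5 [-4.3  0.6  1.6] [470.2  60.5  57.4]
56.0 [-4.9 -0.1  1.7] [470.1  60.5  55.8]
54.5 [-3.6  0.9  2.7] [470.1  60.5  54.4]
53.0 [-5.   0.5 -0.3] [469.5  60.5  52.5]
51.5 [-5.2  0.5 -2.5] [469.3  60.5  50.9]
50.0 [-5.6  0.3 -2. ] [469.3  60.5  49.4]
48.5 [-5.4  0.8 -2. ] [469.2  60.5  47.9]
47.0 [-5.2  1.3 -1.8] [469.2  60.5  46.4]
45.5 [-4.5  0.8 -2.3] [469.3  60.5  44.9]
44.0 [-5.2 -0.2 -2.7] [469.3  60.5  43.4]
42.5 [-4.7  0.5 -2.1] [469.3  60.4  41.9]
41.0 [-5.7  0.9 -2.6] [469.3  60.4  40.3]
39.5 [-5.4 -0.3 -1.5] [469.3  60.5  38.9]
38.0 [-5.2  0.3 -2.9] [469.3  60.5  37.4]
36.5 [-5.4  1.8 -2. ] [469.2  60.4  35.8]
35.0 [-5.2 -0.  -2.2] [469.3  60.4  34.3]
33.5 [ 1.1 -0.3 -8. ] [471.3  60.3  33.3]
32.0 [ 0.3  0.1 -1. ] [471.4  60.4  32.3]
30.5 [-1.2  0.1  5.3] [471.4  60.4  31.2]
29.0 [-6.7 -0.3 29. ] [471.4  60.5  31.1]
27.5 [-13.4   0.3  48.9] [471.5  60.5  31. ]
STOP
50.5833 0.12579131676008926
```

Seated and snapped the same way. Release, retreat and verify.

```bash
python3 - <<'E'
from h import *
p=robot.observe()['tcp_pos']
robot.servo_line([p[0],p[1],32],feed=60); grip(.3); robot.servo_line([p[0],p[1],110],feed=200)
im,ci,o=look((435,120),230,np.pi+YS,'w8.png',['short_cassette_center','short_latch_nose'])
cv2.imwrite('pics/w8c.png',cv2.resize(im[80:280,150:430],None,fx=2.4,fy=2.4)[:,:,::-1]); print(robot.observe()['t'])
E
```

```text
short_cassette_center [(0.91, [473.0, 341.7, 22.3], [457.0, 200.0]), (0.58, [460.0, 60.4, 32.1], [230.0, 207.0])]
short_latch_nose []
52.875
```

View pics/w8c.png

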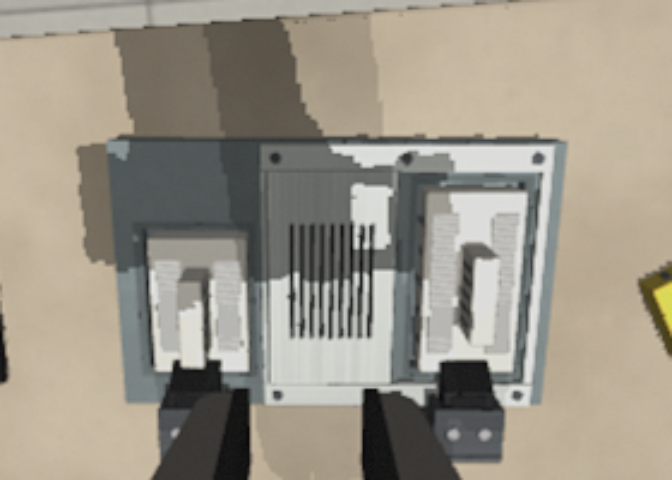

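Both cassettes, at (197,300) and (473,280), sit square in their wells with the latches out over them, and the shutter is still open.

```bash
python3 -c "
from h import *
print(robot.job_done())"
```

```text
the job is handed in; nothing more can be done
None
```

I handed the job in at about 53 s of the 72 s allowed: the shutter is open (about 67 mm by my estimate), both cassettes are latched squarely in their wells and released, and I did not touch the other things; no verdict came back at hand-in.

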